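# Second view of a bearing ball over the inspection light box

## Task

The bearing ball in the aluminium dish is to be inspected over the light box: clear the box first by using the yellow hand wiper (not the fingers) to sweep the three brass nuts off its top into the catch tray on its far side, then stand the wiper back on the bench. Then pick up the dish by its orange handle and hold it level about 60 mm above the light box, centred over the black cross with the handle over the red dot, for a second; from there turn it a quarter turn so that the handle is over the blue dot, still centred. Keep the loose ball in the middle, never outside the dish's black ring, leave the other things on the bench alone, and finish while holding the dish there, level and still.

Things in the scene. Friction and masses are not known exactly. Their poses are not given: they have to be found in the camera images.
- station: fixed light box, 170 (x) x 180 (y) x 40 mm high, white flat top without any rim, black sides; origin at the centre of its underside on the bench, z up. Its +x side (away from the robot) carries an aluminium open catch tray, 90 (x) x 190 (y) mm, walls 28 mm high, its near wall against the box (tray spans x = 85.5 to 175.5 mm in this frame). Yaw varies.
- box_center (a point): black cross (24 mm) at the centre of the light box's top face, 40 mm above the bench; axes as the light box
- red_dot (a point): flat red dot, 20 mm diameter, printed on the light box's top, 62 mm from the cross: either on the -x (robot's) side or on the -y (robot's right) side of the cross; red and blue swap from run to run
- blue_dot (a point): flat blue dot, 20 mm diameter, on the light box's top, 62 mm from the cross, a quarter turn from the red dot on the other of those two sides
- nut1_center (a point): loose brass hex nut lying flat on the light box, 24 mm across flats (28 mm over corners), 13 mm high, 40 g; point at its centre, half-way up. Nuts lie at x = -30 to 40 mm and y = -42 to 42 mm from the cross, and slide easily
- nut2_center (a point): loose brass hex nut lying flat on the light box, 24 mm across flats (28 mm over corners), 13 mm high, 40 g; point at its centre, half-way up. Nuts lie at x = -30 to 40 mm and y = -42 to 42 mm from the cross, and slide easily
- nut3_center (a point): loose brass hex nut lying flat on the light box, 24 mm across flats (28 mm over corners), 13 mm high, 40 g; point at its centre, half-way up. Nuts lie at x = -30 to 40 mm and y = -42 to 42 mm from the cross, and slide easily
- wiper_center (a point): loose yellow-handled hand wiper standing upright on the bench on its black rubber foot, about 200 g: foot 26 (x) x 130 (y) x 18 mm, above it an aluminium bar, then a flat yellow grip 22 (x) x 100 (y) mm that runs from 32 to 80 mm above the underside; blade along its own y, front and back alike. Point at its centre, 40 mm above the underside. Pinch the grip across x, about 60 mm above the underside. It stands by itself when set down.
- wiper: the same wiper, origin at the centre of its underside
- dish_center (a point): round aluminium dish, 105 mm diameter, rim 19 mm high, standing on a flat foot of 76 mm diameter; about 200 g. Point at the middle of its hollow, 5 mm above its underside, z up. A flat middle of 6 mm radius, then a 10 degree cone out to radius 30 mm, then steeper; a black ring of 28 mm radius is drawn in it.
- dish_handle (a point): grip point on the dish's orange upright tab handle: 58 mm above the dish's underside and 62 mm from the dish's centre, along the dish's -x. The tab is 14 mm thick (radially, dish x), 36 mm wide (dish y), its top 78 mm above the underside: pinch it radially from above, one finger outside, one inside above the rim. Level when held firmly (some 40 N).
- dish: the same dish, origin at the centre of its underside, handle towards its -x
- ball_center (a point): loose dark steel ball, 22 mm diameter, 44 g, resting in the middle of the dish; point at its centre
- spraycan: standing blue spray can, 52 mm diameter, 170 mm tall; a bystander, to be left alone; origin at the centre of its underside
- drinkcan: standing black drink can with a pale lid, 58 mm diameter, 135 mm tall; a bystander, to be left alone; origin at the centre of its underside
- taperoll: roll of white labels lying flat, 96 mm diameter, 25 mm high; a bystander, to be left alone; origin at the centre of its underside
- woodblock: small wooden block 50 x 30 x 25 mm; a bystander, to be left alone; origin at the centre of its underside
- screwdriver: screwdriver lying flat; a bystander, to be left alone; origin at the centre of its underside
- drillbush: standing brass bush, 36 mm diameter, 30 mm tall; a bystander, to be left alone; origin at the centre of its underside
- nut1: the same nut 1, origin at the centre of its underside
- nut2: the same nut 2, origin at the centre of its underside
- nut3: the same nut 3, origin at the centre of its underside

How it is judged (in metres and radians):
On the way, in this order (a step that is already met when the one before it is completed fails the run):
1. all three nuts lie in the catch tray (x of nut1_center in the frame of station between 0.085 and 0.176 m and y of nut1_center in the frame of station between -0.095 and 0.095 m and height (world z) of each of nut1_center, nut2_center, nut3_center below 0.034 m and x of nut2_center in the frame of station between 0.085 and 0.176 m and y of nut2_center in the frame of station between -0.095 and 0.095 m and x of nut3_center in the frame of station between 0.085 and 0.176 m and y of nut3_center in the frame of station between -0.095 and 0.095 m), for 0.2 s.
2. the wiper stands on the bench, let go (height (world z) of wiper_center between 0.03 and 0.045 m and angle between wiper_center's own z axis and vertical below 0.2 rad and contact force between the fingers and wiper below 0.1 N), for 0.2 s.
3. the dish is held level over the light box, centred on the cross with its handle over the red dot, ball in the middle (horizontal distance between dish_center and box_center below 0.018 m and horizontal distance between dish_handle and red_dot below 0.018 m and height (world z) of dish_center between 0.07 and 0.17 m and angle between dish_center's own z axis and vertical below 0.14 rad and horizontal distance between ball_center and dish_center below 0.015 m and contact force between the fingers and dish above 1 N), for 0.7 s.
At the end, for the whole second after the job is handed in: Fingers hold the dish level (0.14 rad) and still, hollow 30 to 130 mm above the light box, its centre within 18 mm of the cross and handle within 18 mm of the blue dot from above, ball within 15 mm of the dish centre; nuts in the catch tray; wiper upright on the bench, released (all of step 1 and all of step 2 and horizontal distance between dish_center and box_center below 0.018 m and horizontal distance between dish_handle and blue_dot below 0.018 m and height (world z) of dish_center between 0.07 and 0.17 m and angle between dish_center's own z axis and vertical below 0.14 rad and horizontal distance between ball_center and dish_center below 0.015 m and contact force between the fingers and dish above 1 N and linear speed of dish below 0.03 m/s and angular speed of dish below 0.15 rad/s); the arm keeps its last pose, push and grip.
It fails at once if a nut is pushed with the fingers, the arm or the dish in place of the wiper (contact force between any of the fingers, the arm, dish and nut1 above 0.3 N or contact force between any of the fingers, the arm, dish and nut2 above 0.3 N or contact force between any of the fingers, the arm, dish and nut3 above 0.3 N).
It fails at once if the ball rolls outside the dish's black ring (horizontal distance between ball_center and dish_center above 0.034 m).
It fails at once if a bystander is pushed away (40 mm) (distance of any of spraycan, drinkcan, taperoll, woodblock, screwdriver, drillbush from where it was at the start of the episode above 0.04 m).
It also fails if it takes over 72 s, if anything falls off the work surface, if the arm or the gripper's body presses on something with over 40 N, if the wrist force passes 120 N, or if a joint passes its speed limit or range.

## Robot

A 7-joint arm with a two-finger parallel gripper is mounted at the origin on the work surface. World frame = base frame: x ahead of the robot, y to its left, z up, the work surface at z = 0. Lengths are in m, angles in degrees, forces in N, time in s.
With the tool pointing down it reaches from about 0.4 to 0.85 m from the base axis. Payload 10.4 kg.
Tool frame: the origin (TCP) lies at the very end of the fingers, on their centre line; the grasp point (between the pads) lies 19 mm behind it; z points along the fingers, y is the line along which they close (so a half turn about z gives the same grasp; the last joint's range is limited). The gripper opens to 87 mm and grips with 3 to 60 N. Pads are 19 mm wide; open, the fingers measure 117 mm over their backs; the gripper's body (75 mm by 190 mm) begins 51 mm behind the grasp point.
Start: joints at [74.909, 19.034, -3.707, 83.658, 1.238, 77.344, -5.071], TCP at [0.149, -0.607, 0.223] pointing down, gripper open.
Joint ranges: [-148.97, 148.97], [-28.65, 121.19], [-84.17, 76.75], [9.2, 138.47], [-72.65, 252.65], [3.7, 117.97], [-149.18, 149.18]. Speed limits (degrees/s): [127.2, 127.2, 159.86, 159.86, 180, 180, 180].

## Interface

Orientations are given as a 3x3 rotation matrix whose columns are the frame's x, y, z axes.
In Python, from station import sensors, viewer, job gives the robot as it stands. The module is installed in compiled form; this text tells all that it offers.
- The arm moves only by the shell command python3 -m inch 'ROWS'. ROWS is text: rows parted by semicolons, each of 7 numbers parted by spaces: the shift along the tool's x, y, z in cm, then the turn, a rotation vector about the tool's x, y, z in rad, then the opening, from -1 (shut) to 1 (fully open). In form: x y z rx ry rz jaw; .... A call has 1 to 12 rows; each row shifts and turns the commanded pose from where the row before left it, along the tool's axes as they then stand; what a row does not reach is not made up. A row lasts 1/10 s, in which the tool goes at most 50 mm and 8.59 degrees, less where a joint would pass 70% of its speed; a pose out of reach is approached as far as the arm can. A call is refused whole if a number of a shift passes 5 or a number of a turn 0.15, either way. A call with a gripper value outside its range is refused whole. The fingers move at their own pace and stop on an object; the grip force is fixed at half the most. Time passes only in rows, so rows that do not move let the fingers close. It gives the time, the measured TCP pose, the force, the opening and the grip force at its end, in the units of the state.
- sensors.get_state(): the state, without advancing time (a new reading comes with each control period).
- viewer.get_image(name): name is "side" or "top"; returns the picture (480x640x3 uint8, blue, green, red); there is no depth.
- viewer.get_calibration(name): a dict with "fx", "fy", "cx", "cy" (pixels), "extrinsics" (4x4, takes a point from camera to world coordinates). Camera axes: x right, y down, z forward; pixel columns grow to the right and rows downward; lengths in m; the calibration is good to about 2 mm. A picture is of the moment at which its call begins. get_calibration takes no time and is no camera call.
- job.sign_off(): hands the job in; it is judged then, once.
The state is a dict: "time_s": time; "joint_pos": joint angles; "joint_vel": joint speeds; "effort": joint torques, N m; "ee_pos": TCP position; "ee_rot": TCP orientation; "force": force on the tool from outside, world axes, zero at the start; "moment": the same for the moment, N m; "finger_gap": opening from 0.0 (shut) to 1.0 (fully open); "finger_force": force on a finger pad.
Only numpy, scipy, OpenCV 4.12 (cv2) and the standard library are available. Lean on these libraries where they do the work, as an engineer would, in place of code of your own. Each camera call takes 0.05 s, during which the arm holds its last target. There are 200 camera calls.

## Working session

There is one attempt and no reset: what is moved stays moved. The work goes in short steps, Python scripts to look and compute and a shell command to move; the robot and the scene stay as the last step left them, time stands still between calls to the robot, and variables do not carry over. Pictures are saved under pics/ and viewed, at most 10 in all, crops included, and the job is handed in when it is done.

```bash
mkdir -p pics; python3 - <<'E'
from station import sensors, viewer
import cv2, numpy as np
for n in("side","top"):
    cv2.imwrite(f"pics/{n}0.png",viewer.get_image(n)); c=viewer.get_calibration(n)
    print(n,c["fx"],c["fy"],c["cx"],c["cy"],np.round(c["extrinsics"],3).tolist())
s=sensors.get_state();print(s)
E
```

```text
side 449.4572455971839 449.4572455971839 314.6386433046384 234.12275281220744 [[-0.714, -0.485, 0.504, 0.039], [-0.7, 0.506, -0.504, 0.521], [-0.01, -0.713, -0.701, 0.797], [0.0, 0.0, 0.0, 1.0]]
top 607.41974350203 607.41974350203 315.54619645645585 241.9147572762563 [[-0.009, -0.988, 0.156, 0.283], [-1.0, 0.01, 0.001, 0.023], [-0.002, -0.156, -0.988, 1.691], [0.0, 0.0, 0.0, 1.0]]
{'time_s': 0.1, 'joint_pos': array([74.90906704, 19.06851604, -3.70638953, 83.70173889,  1.23718645,
       77.34197823, -5.06822987]), 'joint_vel': array([ 0.04991493, -0.01710179, -0.07288839, -0.22568147,  0.00495747,
        0.03192844, -0.04021066]), 'effort': array([ 2.08476333e-03, -6.24544787e+01,  2.49615661e-02, -3.90713954e+01,
       -6.14758534e-02,  3.65618686e-02, -3.33258754e-07]), 'ee_pos': array([ 0.14895217, -0.60663687,  0.22182714]), 'ee_rot': array([[ 9.71138800e-01,  2.38514792e-01, -3.52947098e-04],
       [ 2.38515047e-01, -9.71138044e-01,  1.21354160e-03],
       [-5.33127321e-05, -1.26270053e-03, -9.99999201e-01]]), 'force': array([-0.62635413,  0.23944865, -0.70863376]), 'moment': array([ 0.01188646,  0.01405437, -0.02411083]), 'finger_force': 0.0, 'finger_gap': 1.0004584297719352}
```

View pics/top0.png

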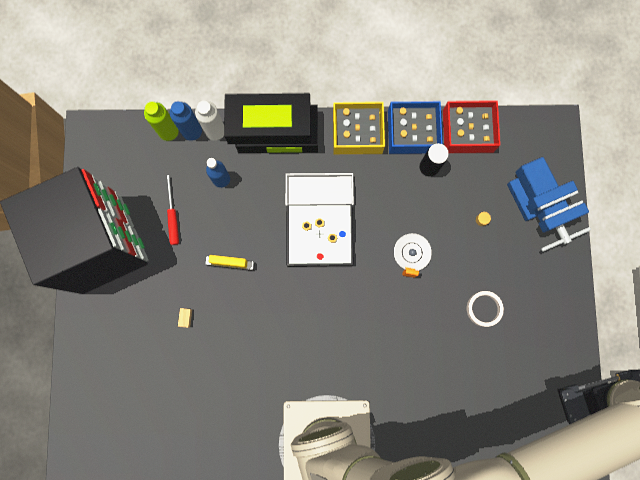

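View pics/side0.png

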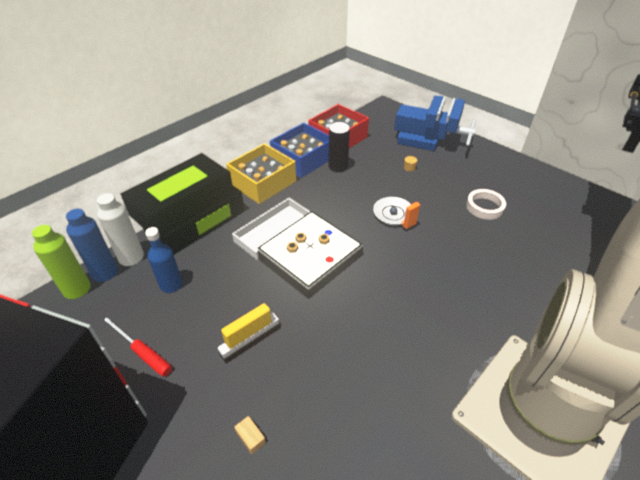

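```bash
python3 - <<'E'
import cv2
a=cv2.imread("pics/top0.png")[165:290,195:445]
cv2.imwrite("pics/topc.png",cv2.resize(a,None,fx=3.2,fy=3.2,interpolation=cv2.INTER_CUBIC))
a=cv2.imread("pics/side0.png")[185:365,205:435]
cv2.imwrite("pics/sidec.png",cv2.resize(a,None,fx=3.2,fy=3.2,interpolation=cv2.INTER_CUBIC))
E
```

```text
(no output)
```

View pics/topc.png

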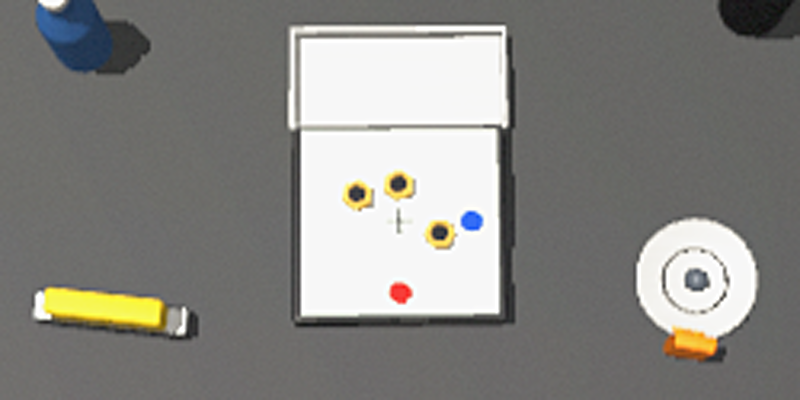

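View pics/sidec.png

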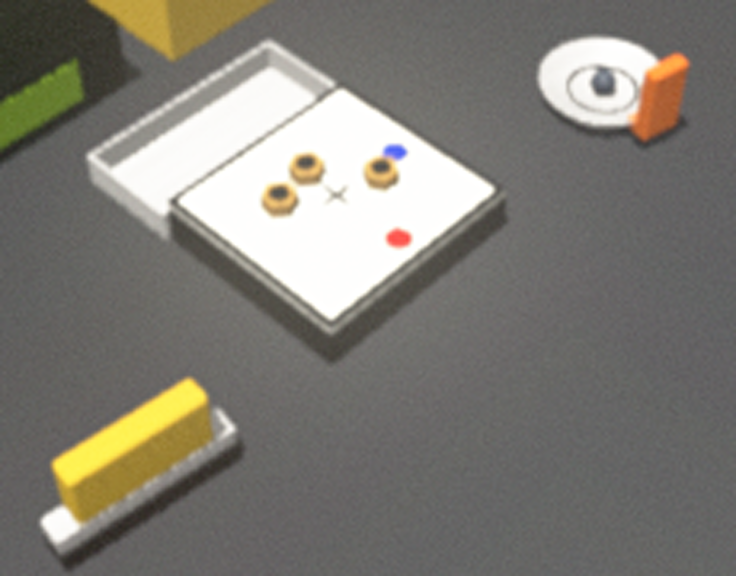

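```bash
cat > h.py <<'E'
import numpy as np, cv2
from station import sensors, viewer
def ray(n,u,v,z):
    c=viewer.get_calibration(n); E=np.array(c["extrinsics"])
    d=E[:3,:3]@[(u-c["cx"])/c["fx"],(v-c["cy"])/c["fy"],1]; p=E[:3,3]
    return (p+d*(z-p[2])/d[2])[:2]
def proj(n,P):
    c=viewer.get_calibration(n); E=np.array(c["extrinsics"])
    q=E[:3,:3].T@(np.array(P)-E[:3,3]); return np.array([c["cx"]+c["fx"]*q[0]/q[2],c["cy"]+c["fy"]*q[1]/q[2]])
def delta(p,xdir=None,ydir=None):
    "tool-axis shift in cm, and z turn (rad), to bring tcp to world p, tool y along ydir (pointing down)"
    s=sensors.get_state(); R=s["ee_rot"]; d=R.T@(np.array(p)-s["ee_pos"])*100
    out=[d.round(2)]
    if ydir is not None:
        y=np.array([*ydir,0])/np.hypot(*ydir)
        if y@R[:,1]<0: y=-y
        z=np.array([0,0,-1.]); T=np.c_[np.cross(y,z),y,z]
        out.append(cv2.Rodrigues(R.T@T)[0].ravel().round(3))
    return out
E
python3 - <<'E'
from h import *
T=lambda u,v,z:ray("top",195+(u+.5)/3.2-.5,165+(v+.5)/3.2-.5,z).round(4)
S=lambda u,v,z:ray("side",205+(u+.5)/3.2-.5,185+(v+.5)/3.2-.5,z).round(4)
for n,a,b,z in [("cross",(399,221),(336,195),.04),("red",(400,292),(399,238),.04),("blue",(472,220),(395,152),.04),
 ("n1",(358,193),(279,194),.053),("n2",(399,184),(306,164),.053),("n3",(440,232),(381,168),.053),
 ("grip l",(45,303),(62,472),.08),("grip r",(163,313),(199,388),.08),("barl",(40,306),(52,531),.032),("barr",(183,320),(229,425),.032),
 ("ring",(696,280),(601,88),.01),("ball",(697,280),(603,80),.016),("handle",(693,337),(668,64),.078),
 ("box corner NL",(299,127),(173,203),.04),("NR",(500,127),(342,88),.04),("box FL",(296,318),(332,322),.04),("FR",(502,318),(499,192),.04)]:
  print(n,T(*a,z),S(*b,z))
E
```

```text
cross [0.5658 0.0139] [0.5656 0.0118]
red [0.5041 0.0137] [0.5033 0.0109]
blue [ 0.5661 -0.049 ] [ 0.5653 -0.051 ]
n1 [0.5883 0.0489] [0.5869 0.0483]
n2 [0.5958 0.0137] [0.5949 0.0134]
n3 [ 0.5537 -0.0209] [ 0.5522 -0.0218]
grip l [0.4923 0.3106] [0.4946 0.3088]
grip r [0.483  0.2119] [0.4823 0.2134]
barl [0.496  0.3235] [0.4961 0.3242]
barr [0.4827 0.2003] [0.4763 0.1987]
ring [ 0.5162 -0.245 ] [ 0.5159 -0.2453]
ball [ 0.5154 -0.2449] [ 0.517  -0.2484]
handle [ 0.4588 -0.23  ] [ 0.4547 -0.2362]
box corner NL [0.6495 0.0999] [0.6456 0.0999]
NR [ 0.6478 -0.0746] [ 0.6452 -0.0748]
box FL [0.4826 0.1028] [0.4837 0.0979]
FR [ 0.4809 -0.0733] [ 0.4817 -0.0731]
```

Top crop (3.2x from 195,165): cross (399,221), red dot (400,292), blue dot (472,220), nuts (358,193)/(399,184)/(440,232), wiper left of the box, dish right with its handle towards the robot; both views agree within about 3 mm.

```bash
python3 -c "
from h import *
print(delta([.4875,.261,.15],ydir=(.994,-.108)))"
python3 -m inch '0 0 0 0 0 -0.06 1;0 0 0 0 0 -0.12 1;0 0 0 0 0 -0.12 1;0 0 0 0 0 -0.12 1;0 0 0 0 0 -0.12 1;0 0 0 0 0 -0.12 1;0 0 0 0 0 -0.12 1;0 0 0 0 0 -0.12 1;0 0 0 0 0 -0.12 1;0 0 0 0 0 -0.12 1;0 0 0 0 0 -0.09 1;0 0 0 0 0 0 1'
python3 -c "
from h import *
print(delta([.45,-.3,.2],ydir=(.994,-.108)),delta([.4875,.261,.15]),sensors.get_state()['joint_pos'])"
```

```text
[array([ 53.57, -76.18,   7.28]), array([-1.000e-03, -1.000e-03, -1.222e+00])]
time_s: 1.3
ee_pos: [0.1489, -0.6068, 0.2221]
ee_rot: [[0.099, 0.995, -0.0], [0.995, -0.099, 0.001], [0.001, -0.0, -1.0]]
force: [0.1, -0.5, 0.2]
finger_gap: 0.997
finger_force: 0.0
[array([33.5 , 26.94,  2.23]), array([-0.   , -0.001,  0.009])] [array([89.69, 25.14,  7.27])] [ 82.28485412  19.64804725 -13.20109156  83.22793975   4.5005283
  77.68612197  63.2054059 ]
```

```bash
python3 -m inch '1.5 1.2 0 0 0 0 1;3.2 2.6 0 0 0 0 1;3.6 2.9 0 0 0 0 1;3.6 2.9 0 0 0 0 1;3.6 2.9 0 0 0 0 1;3.6 2.9 0 0 0 0 1;3.6 2.9 0 0 0 0 1;3.6 2.9 0 0 0 0 1;3.6 2.9 0 0 0 0 1;3.6 2.5 0 0 0 0 1;4 0 0 0 0 0 1;4 0 0 0 0 0 1'
python3 -m inch '4 0 0 0 0 0 1;4 0 0 0 0 0 1;4 0 0.5 0 0 0 1;4 0 0.5 0 0 0 1;4 0 0.5 0 0 0 1;4 0 0.5 0 0 0 1;4 0 0.5 0 0 0 0.6;4 0 1 0 0 0 0.4;4 0 1 0 0 0 0.2;4 0 1 0 0 0 0.2;3 0 0.5 0 0 0 0.2;1 0 0 0 0 0 0.2'
python3 -c "
from h import *
print(delta([.4875,.261,.13],ydir=(.994,-.108)),sensors.get_state()['joint_pos'])"
```

```text
time_s: 2.5
ee_pos: [0.4557, -0.2176, 0.2222]
ee_rot: [[0.101, 0.995, -0.0], [0.995, -0.101, 0.001], [0.001, -0.0, -1.0]]
force: [0.5, -0.1, -0.5]
finger_gap: 1.004
finger_force: 0.0
time_s: 3.7
ee_pos: [0.4972, 0.2213, 0.1618]
ee_rot: [[0.097, 0.995, -0.002], [0.995, -0.097, 0.001], [0.001, -0.002, -1.0]]
force: [0.0, -0.4, 0.7]
finger_gap: 0.62
finger_force: 0.0
[array([ 3.86, -1.34,  3.18]), array([-0.002, -0.001,  0.011])] [ 15.49105259  18.66376959 -52.06162133  98.45556541  15.41737011
  70.52391436 -45.90209483]
```

```bash
python3 -m inch '2 -0.7 0 0 0 0.011 0.2;1.4 -0.6 1 0 0 0 0.2;0.4 0 2 0 0 0 0.2;0 0 2 0 0 0 0.2;0 0 2 0 0 0 0.2;0 0 2 0 0 0 0.2;0 0 2 0 0 0 0.2;0 0 1 0 0 0 0.2;0 0 0 0 0 0 0.2;0 0 0 0 0 0 -1;0 0 0 0 0 0 -1;0 0 0 0 0 0 -1'
python3 -m inch '0 0 0 0 0 0 -1;0 0 0 0 0 0 -1'
python3 -c "
from h import *
print(delta([.4875,.261,.13],ydir=(.994,-.108)))
cv2.imwrite('pics/side1.png',viewer.get_image('side')[180:480,150:550])"
```

```text
time_s: 4.9
ee_pos: [0.4907, 0.2565, 0.0434]
ee_rot: [[0.111, 0.994, 0.001], [0.994, -0.111, 0.0], [0.0, 0.001, -1.0]]
force: [-0.6, 0.4, -0.4]
finger_gap: 0.41
finger_force: 0.0
time_s: 5.1
ee_pos: [0.4903, 0.2564, 0.0428]
ee_rot: [[0.111, 0.994, 0.0], [0.994, -0.111, 0.0], [0.0, 0.0, -1.0]]
force: [-0.5, 0.4, 2.5]
finger_gap: 0.257
finger_force: 30.0
[array([ 0.43, -0.33, -8.72]), array([ 0.   , -0.   , -0.003])]
```

View pics/side1.png

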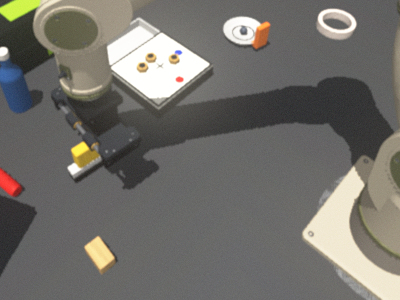

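```bash
python3 -m inch '0 0 -1 0 0 0 -1;0 0 -2 0 0 0 -1;0 0 -2 0 0 -0.03 -1;0 0 -2 0 0 -0.04 -1;0 0 -1 0 0 -0.04 -1;0 0 0 0 0 0 -1;0 0 0 0 0 0 -1'
python3 -c "
from h import *
print(delta([.505,.010,.113],ydir=(1,0)))"
```

```text
time_s: 5.85
ee_pos: [0.4901, 0.2561, 0.1224]
ee_rot: [[0.002, 1.0, -0.0], [1.0, -0.002, -0.0], [-0.0, -0.0, -1.0]]
force: [0.7, -0.2, -2.8]
finger_gap: 0.25
finger_force: 29.9
[array([-24.61,   1.55,   0.95]), array([-0.   ,  0.   , -0.002])]
```

```bash
python3 -m inch '-1 0.2 0 0 0 0 -1;-2 0.2 0 0 0 0 -1;-3 0.3 0 0 0 0 -1;-3 0.3 0 0 0 0 -1;-3 0.3 0 0 0 0 -1;-3 0.2 0 0 0 0 -1;-3 0 0 0 0 0 -1;-3 0 0 0 0 0 -1;-2 0 0 0 0 0 -1;-1.6 0 0 0 0 0 -1;0 0 0 0 0 0 -1;0 0 0 0 0 0 -1'
python3 -c "
from h import *
print(delta([.505,.010,.0855],ydir=(1,0)))"
```

```text
time_s: 7.05
ee_pos: [0.5045, 0.0102, 0.1221]
ee_rot: [[0.002, 1.0, -0.001], [1.0, -0.002, 0.0], [0.0, -0.001, -1.0]]
force: [-1.2, 1.0, -1.5]
finger_gap: 0.252
finger_force: 29.9
[array([-0.02,  0.05,  3.66]), array([-0.001, -0.   , -0.002])]
```

```bash
python3 -m inch '0 0 1 0 0 0 -1;0 0 1 0 0 0 -1;0 0 0.9 0 0 0 -1;0 0 0.6 0 0 0 -1;0 0 0.2 0 0 0 -1;0 0 0 0 0 0 -1;0 0 0 0 0 0 -1'
python3 -c "
from h import *
cv2.imwrite('pics/side2.png',cv2.resize(viewer.get_image('side')[160:320,205:405],None,fx=3,fy=3))"
```

```text
time_s: 7.75
ee_pos: [0.5051, 0.0104, 0.0858]
ee_rot: [[0.001, 1.0, 0.0], [1.0, -0.001, -0.0], [-0.0, 0.0, -1.0]]
force: [-0.0, -0.2, -2.0]
finger_gap: 0.25
finger_force: 29.9
```

View pics/side2.png

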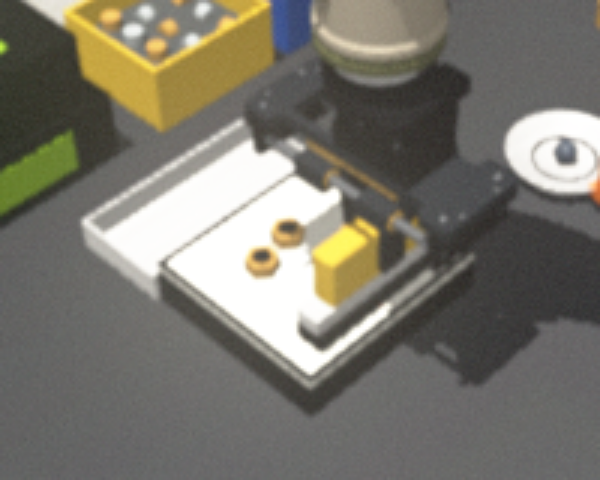

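The wiper sits just above the box top on the robot side of the nuts (left end at crop (315,325)), nuts ahead of it. Sweep.

```bash
python3 -m inch '0 0.3 0 0 0 0 -1;0 0.6 0 0 0 0 -1;0 0.8 0 0 0 0 -1;0 0.8 0 0 0 0 -1;0 0.8 0 0 0 0 -1;0 0.8 0 0 0 0 -1;0 0.8 0 0 0 0 -1;0 0.8 0 0 0 0 -1;0 0.8 0 0 0 0 -1;0 0.8 0 0 0 0 -1;0 0.8 0 0 0 0 -1;0 0.8 0 0 0 0 -1'
python3 -m inch '0 0.7 0 0 0 0 -1;0 0.6 0 0 0 0 -1;0 0.6 0 0 0 0 -1;0 0.6 0 0 0 0 -1;0 0.6 0 0 0 0 -1;0 0.6 0 0 0 0 -1;0 0.6 0 0 0 0 -1;0 0.6 0 0 0 0 -1;0 0.6 0 0 0 0 -1;0 0.6 0 0 0 0 -1;0 0.6 0 0 0 0 -1;0 0.6 0 0 0 0 -1'
python3 -m inch '0 0.6 0 0 0 0 -1;0 0.4 0 0 0 0 -1;0 0 0 0 0 0 -1;0 0 0 0 0 0 -1;0 0 -1 0 0 0 -1;0 0 -2 0 0 0 -1;0 0 -2 0 0 0 -1;1 -1 -1 0 0 0 -1;2 -2 0 0 0 0 -1;3 -2 0 0 0 0 -1;3 -2 0 0 0 0 -1;3 -2 0 0 0 0 -1'
python3 -c "
from h import *
print(delta([.490,.2564,.113],ydir=(.994,-.108)))
cv2.imwrite('pics/top2.png',cv2.resize(viewer.get_image('top')[165:285,250:450],None,fx=3,fy=3))"
```

```text
time_s: 9.0
ee_pos: [0.5945, 0.0102, 0.0855]
ee_rot: [[0.001, 1.0, -0.0], [1.0, -0.001, -0.0], [-0.0, -0.0, -1.0]]
force: [-0.4, 0.5, -1.4]
finger_gap: 0.252
finger_force: 29.9
time_s: 10.2
ee_pos: [0.6674, 0.0101, 0.0855]
ee_rot: [[0.001, 1.0, 0.0], [1.0, -0.001, -0.0], [-0.0, 0.0, -1.0]]
force: [0.1, 0.5, -1.4]
finger_gap: 0.25
finger_force: 29.9
time_s: 11.4
ee_pos: [0.585, 0.1319, 0.1457]
ee_rot: [[0.001, 1.0, 0.0], [1.0, -0.001, -0.0], [-0.0, 0.0, -1.0]]
force: [0.5, 0.0, -1.7]
finger_gap: 0.254
finger_force: 29.9
[array([12.45, -9.51,  3.27]), array([0.   , 0.   , 0.108])]
```

View pics/top2.png

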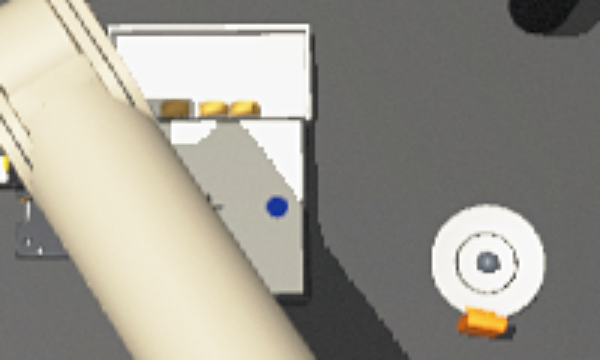

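```bash
python3 -m inch '3 -2 0 0 0 0 -1;3 -2 0 0 0 0.03 -1;3 -2 0 0 0 0.04 -1;2 -2 0 0 0 0.038 -1;1 -0.5 1 0 0 0 -1;0 0 1 0 0 0 -1;0 0 1 0 0 0 -1;0 0 0 0 0 0 -1'
python3 -c "
from h import *
print(delta([.490,.2564,.0428],ydir=(.994,-.108)))
for u in (173,213,244):
  for z in(.013,.03): print(ray('top',250+u/3,165+107/3,z).round(4))
cv2.imwrite('pics/side3.png',cv2.resize(viewer.get_image('side')[185:280,215:415],None,fx=4,fy=4))"
```

```text
time_s: 12.25
ee_pos: [0.5056, 0.2506, 0.1134]
ee_rot: [[0.111, 0.994, -0.003], [0.994, -0.111, -0.002], [-0.002, -0.002, -1.0]]
force: [-0.5, 0.1, -2.3]
finger_gap: 0.255
finger_force: 29.9
[array([ 0.42, -1.59,  7.06]), array([-0.002,  0.002, -0.003])]
[0.6656 0.0458]
[0.6617 0.0456]
[0.6652 0.0081]
[0.6614 0.0083]
[ 0.6649 -0.0211]
[ 0.6611 -0.0207]
```

View pics/side3.png

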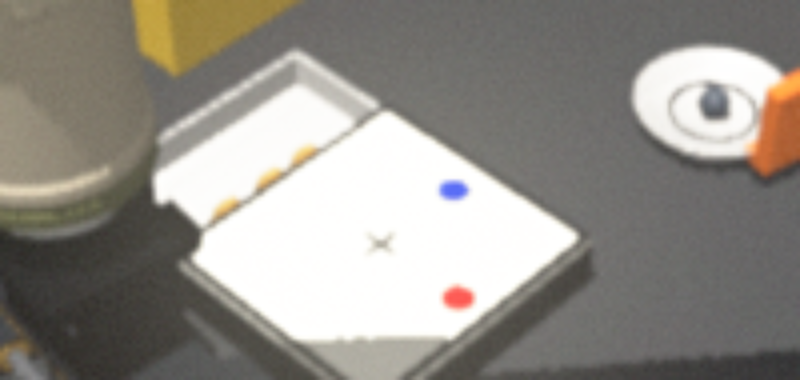

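All three nuts stand on edge inside the tray by its near wall, and the box top is clear. Set the wiper down.

```bash
python3 -m inch '0.2 -0.8 1 0 0 0 -1;0.2 -0.8 2 0 0 0 -1;0 0 2 0 0 0 -1;0 0 1 0 0 0 -1;0 0 0.6 0 0 0 -1;0 0 0.3 0 0 0 -1;0 0 0.15 0 0 0 -1;0 0 0 0 0 0 -1;0 0 0 0 0 0 -1'
python3 -m inch '0 0 0 0 0 0 0;0 0 0 0 0 0 0;0 0 0 0 0 0 0.2;0 0 0 0 0 0 0.2;0 0 -1 0 0 0 0.2;0 0 -2 0 0 0 0.2;0 0 -3 0 0 0 0.2;0 0 -3 0 0 0 0.2;0 0 -3 0 0 0 0.2;0 0 -2 0 0 0 0.2;0 0 0 0 0 0 0.2'
python3 -c "
from h import *
print(delta([.455,-.233,.15],ydir=(.98,-.2)))"
```

```text
time_s: 13.2
ee_pos: [0.4905, 0.2586, 0.0455]
ee_rot: [[0.109, 0.994, 0.001], [0.994, -0.109, 0.0], [0.0, 0.001, -1.0]]
force: [0.5, 0.3, -1.9]
finger_gap: 0.255
finger_force: 29.9
time_s: 14.3
ee_pos: [0.4913, 0.2596, 0.1887]
ee_rot: [[0.109, 0.994, 0.005], [0.994, -0.109, 0.002], [0.002, 0.005, -1.0]]
force: [0.1, 0.5, -0.5]
finger_gap: 0.599
finger_force: 0.0
[array([-49.37,   1.72,   3.76]), array([ 0.004, -0.003,  0.093])]
```

```bash
python3 -m inch '-2 0 0 0 0 0 0.2;-4 0 0 0 0 0 0.2;-4 0 0 0 0 0 0.2;-4 0 0 0 0 0 0.1;-4 0 0 0 0 0 0;-4 0 0 0 0 0 -0.1;-4 0 0 0 0 0 -0.1;-4 0 0 0 0 0 -0.1;-4 0 0 0 0 0 -0.1;-4 0 0 0 0 0 -0.1;-4 0 0 0 0 0 -0.1;-4 0 0 0 0 0 -0.1'
python3 -m inch '-2.5 0 0 0 0 0.03 -0.1;0 0 0 0 0 0.04 -0.1;0 0 0 0 0 0.02 -0.1;0 0 0 0 0 0 -0.1;0 0 0 0 0 0 -0.1'
python3 -c "
from h import *
print(delta([.455,-.233,.11],ydir=(.98,-.2)),sensors.get_state()['joint_pos'])
t=viewer.get_image('top'); s=viewer.get_image('side')
a=cv2.resize(t[180:290,190:450],None,fx=3,fy=3);b=cv2.resize(s[170:270,330:460],None,fx=2.4,fy=2.4);
o=np.zeros((580,780,3),np.uint8);o[:330]=a;o[332:572,:312]=b
c=cv2.resize(s[290:370,210:290],None,fx=3,fy=3);o[332:572,330:570]=c
cv2.imwrite('pics/mix.png',o)"
```

```text
time_s: 15.5
ee_pos: [0.4394, -0.2002, 0.1849]
ee_rot: [[0.109, 0.994, -0.0], [0.994, -0.109, -0.0], [-0.0, -0.0, -1.0]]
force: [0.2, -0.7, 0.2]
finger_gap: 0.454
finger_force: 0.0
time_s: 16.0
ee_pos: [0.4377, -0.2227, 0.1851]
ee_rot: [[0.196, 0.981, 0.0], [0.981, -0.196, 0.0], [0.0, 0.0, -1.0]]
force: [0.1, 1.2, -0.1]
finger_gap: 0.447
finger_force: 0.0
[array([-0.67,  1.9 ,  7.51]), array([ 0.   , -0.   ,  0.004])] [ 51.82167756   5.74895534 -31.66705134 104.97742163   3.2032878
  70.15155497   7.91419102]
```

View pics/mix.png

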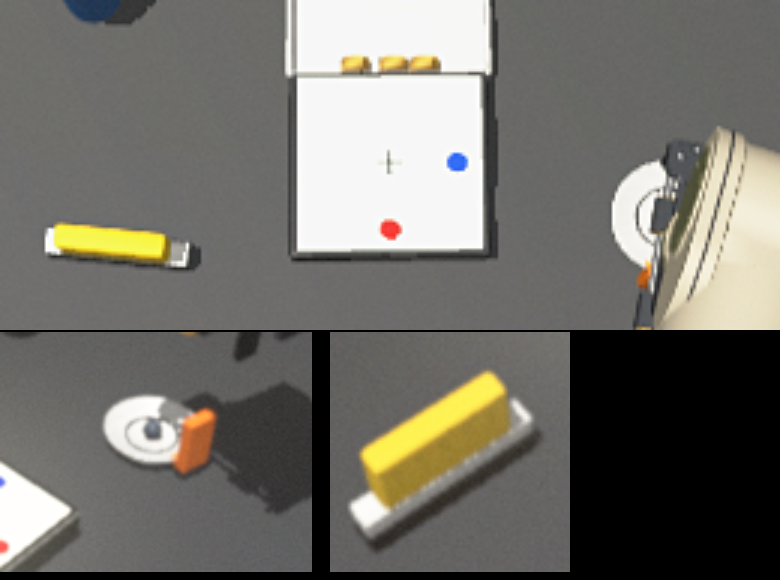

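Wiper stands at mix (118,243), nuts remain in the tray, dish with ball undisturbed. Grasp the dish handle.

```bash
python3 -m inch '-0.4 1 0 0 0 0.004 -0.1;-0.3 1 1 0 0 0 -0.1;0 0 2 0 0 0 -0.1;0 0 2 0 0 0 -0.1;0 0 2 0 0 0 -0.1;0 0 2 0 0 0 -0.1;0 0 2 0 0 0 -0.1;0 0 1.6 0 0 0 -0.1;0 0 1.2 0 0 0 -0.1;0 0 0.6 0 0 0 -0.1;0 0 0 0 0 0 -0.1;0 0 0 0 0 0 -0.1'
python3 -c "
from h import *
print(delta([.4565,-.233,.039],ydir=(.98,-.2)))
t=viewer.get_image('top'); s=viewer.get_image('side')
cv2.imwrite('pics/pre.png',cv2.resize(s[165:275,340:480],None,fx=4,fy=4))"
```

```text
time_s: 17.3
ee_pos: [0.4561, -0.2347, 0.0416]
ee_rot: [[0.202, 0.979, 0.001], [0.979, -0.202, -0.0], [-0.0, 0.001, -1.0]]
force: [-0.4, 0.0, 0.1]
finger_gap: 0.45
finger_force: 0.0
[array([0.18, 0.01, 0.26]), array([ 0.001,  0.   , -0.002])]
```

View pics/pre.png

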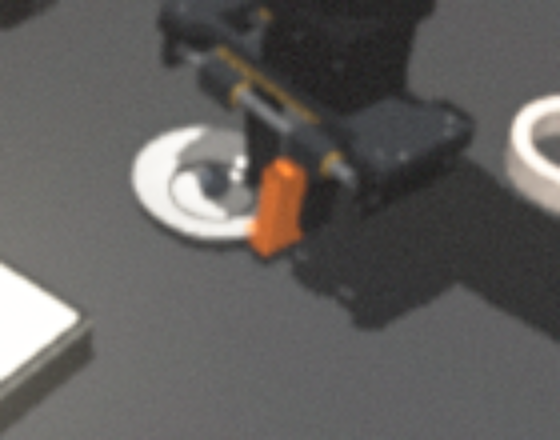

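The tab (285,165 in the crop) is between the fingers. Close gradually and lift gently.

```bash
python3 -m inch '0.18 0 0.25 0 0 0 -0.2;0 0 0 0 0 0 -0.35;0 0 0 0 0 0 -0.45;0 0 0 0 0 0 -0.55;0 0 0 0 0 0 -0.62;0 0 0 0 0 0 -0.68;0 0 0 0 0 0 -1;0 0 0 0 0 0 -1;0 0 0 0 0 0 -1;0 0 0 0 0 0 -1;0 0 0 0 0 0 -1'
python3 -m inch '0 0 -0.1 0 0 0 -1;0 0 -0.2 0 0 0 -1;0 0 -0.4 0 0 0 -1;0 0 -0.5 0 0 0 -1;0 0 -0.4 0 0 0 -1;0 0 -0.3 0 0 0 -1;0 0 -0.1 0 0 0 -1;0 0 0 0 0 0 -1;0 0 0 0 0 0 -1'
python3 -c "
from h import *
t=viewer.get_image('top'); s=viewer.get_image('side')
print(sensors.get_state()['ee_pos'])
cv2.imwrite('pics/lift.png',np.hstack([cv2.resize(s[165:265,340:440],None,fx=4,fy=4),cv2.resize(t[200:300,360:460],None,fx=4,fy=4)]))"
```

```text
time_s: 18.5
ee_pos: [0.4558, -0.2327, 0.0385]
ee_rot: [[0.202, 0.979, -0.0], [0.979, -0.202, -0.0], [-0.0, -0.0, -1.0]]
force: [-2.1, 1.5, 1.3]
finger_gap: 0.16
finger_force: 30.0
time_s: 19.4
ee_pos: [0.4559, -0.2327, 0.0584]
ee_rot: [[0.202, 0.979, -0.0], [0.979, -0.202, -0.0], [-0.0, -0.0, -1.0]]
force: [-0.8, 0.4, -2.7]
finger_gap: 0.159
finger_force: 30.0
[ 0.4558373  -0.23269684  0.05838753]
```

View pics/lift.png

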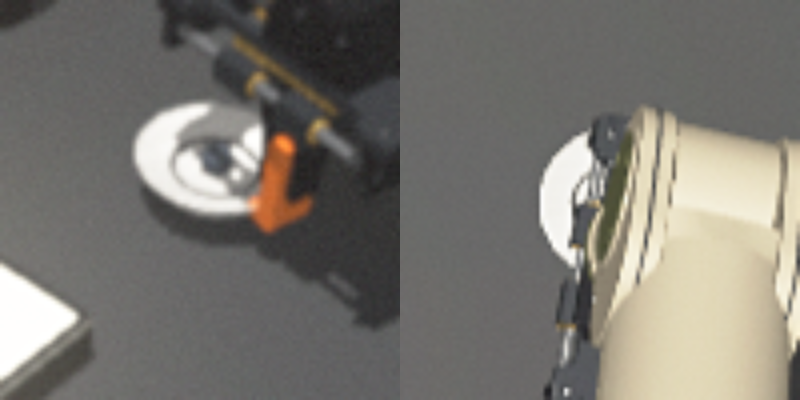

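```bash
python3 -m inch '0.1 0 -0.2 0 0 0 -1;0.2 0 -0.4 0 0 0 -1;0.3 0 -0.6 0 0 0 -1;0.4 0 -0.8 0 0 0 -1;0.5 0 -0.8 0 0 0 -1;0.6 0 -0.8 0 0 0 -1;0.7 0 -0.8 0 0 0 -1;0.8 0 -0.8 0 0 0 -1;0.9 0 -0.8 0 0 0 -1;1 0 -0.7 0 0 0 -1;1.1 0 -0.5 0 0 0 -1;1.2 0 -0.3 0 0 0 -1'
python3 -m inch '1.2 0 -0.1 0 0 0 -1;1.2 0 0 0 0 0 -1;1.2 -0.1 0 0 0 0 -1;1.2 -0.1 0 0 0 0 -1;1.2 -0.1 0 0 0 0 -1;1.2 -0.1 0 0 0 0 -1;1.2 0 0 0 0 0 -1;1.2 0 0 0 0 0 -1;1.2 0 0 0 0 0 -1;1.1 0 0 0 0 0 -1;1 0 0 0 0 0 -1;0.9 0 0 0 0 0 -1'
python3 -m inch '0.8 0 0 0 0 0 -1;0.7 0 0 0 0 0 -1;0.6 0 0 0 0 0 -1;0.5 0 0 0 0 0 -1;0.4 0 0 0 0 0 -1;0.3 0 0 0 0 0 -1;0.2 0 0 0 0 0 -1;0.2 0 0 0 0 0 -1;0.1 0 0 0 0 0 -1;0 0 0 0 0 0 -1'
python3 -c "
from h import *
s=sensors.get_state();c=s['ee_pos']+.062*s['ee_rot'][:,1];print(c,s['ee_rot'].T@(np.array([.5657,.0128,c[2]])-c)*100,s['joint_pos'])"
```

```text
time_s: 20.7
ee_pos: [0.472, -0.1554, 0.1341]
ee_rot: [[0.202, 0.979, 0.0], [0.979, -0.202, -0.0], [-0.0, 0.0, -1.0]]
force: [-0.4, 0.9, -2.7]
finger_gap: 0.157
finger_force: 30.0
time_s: 21.9
ee_pos: [0.4958, -0.0195, 0.1345]
ee_rot: [[0.201, 0.979, 0.0], [0.979, -0.201, -0.0], [-0.0, 0.0, -1.0]]
force: [-0.2, 0.2, -2.9]
finger_gap: 0.156
finger_force: 30.0
time_s: 22.9
ee_pos: [0.5033, 0.0169, 0.1345]
ee_rot: [[0.202, 0.979, 0.0], [0.979, -0.202, -0.0], [-0.0, 0.0, -1.0]]
force: [-0.3, -0.0, -2.7]
finger_gap: 0.157
finger_force: 30.0
[0.5639857  0.00436978 0.1345436 ] [ 8.60273411e-01 -2.01413688e-03 -5.92522996e-05] [ 31.18317927  11.94563455 -41.9892876  106.36525619   8.79642996
  64.95828271 -25.55914944]
```

```bash
python3 -m inch '-0.03 0 0 0 0 -0.015 -1;-0.05 0 0 0 0 -0.025 -1;-0.05 0 0 0 0 -0.03 -1;-0.06 0 0 0 0 -0.03 -1;-0.06 0 0 0 0 -0.03 -1;-0.06 0 0 0 0 -0.03 -1;-0.05 0 0 0 0 -0.025 -1;-0.03 0 0 0 0 -0.015 -1;0 0 0 0 0 0 -1'
python3 -c "
from h import *
s=sensors.get_state();c=s['ee_pos']+.062*s['ee_rot'][:,1];print(c,s['ee_pos'],s['ee_rot'].T@(np.array([.5657,.0128,c[2]])-c)*100)
t=viewer.get_image('top'); s=viewer.get_image('side')
cv2.imwrite('pics/red.png',np.hstack([cv2.resize(s[170:290,240:370],None,fx=3,fy=3),cv2.resize(t[180:300,260:390],None,fx=3,fy=3)]))"
```

```text
time_s: 23.8
ee_pos: [0.5028, 0.0128, 0.1345]
ee_rot: [[0.003, 1.0, 0.0], [1.0, -0.003, -0.0], [-0.0, 0.0, -1.0]]
force: [-0.4, -0.2, -2.8]
finger_gap: 0.157
finger_force: 30.0
[0.56479419 0.01269222 0.13452752] [0.50279439 0.01284804 0.13452658] [1.10059930e-02 9.05535903e-02 3.31076199e-07]
```

View pics/red.png

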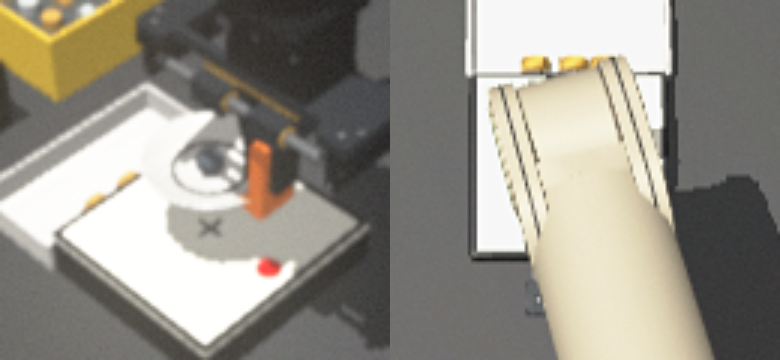

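Ball sits centred in the ring (crop 210,160), handle above the red dot. Hold, then begin the quarter turn about the dish centre.

```bash
python3 -m inch '0 0.03 0 0 0 0 -1;0 0.03 0 0 0 0 -1;0 0.03 0 0 0 0 -1;0 0 0 0 0 0 -1;0 0 0 0 0 0 -1;0 0 0 0 0 0 -1;0 0 0 0 0 0 -1;0 0 0 0 0 0 -1;0 0 0 0 0 0 -1;0 0 0 0 0 0 -1;0 0 0 0 0 0 -1;0 0 0 0 0 0 -1'
python3 -m inch '-0.06 0 0 0 0 -0.01 -1;-0.12 0 0 0 0 -0.02 -1;-0.19 0 0 0 0 -0.03 -1;-0.25 0 0 0 0 -0.04 -1;-0.31 0.01 0 0 0 -0.05 -1;-0.31 0.01 0 0 0 -0.05 -1;-0.31 0.01 0 0 0 -0.05 -1;-0.31 0.01 0 0 0 -0.05 -1;-0.31 0 0 0 0 -0.05 -1;-0.25 0 0 0 0 -0.04 -1;-0.12 0 0 0 0 -0.02 -1;0 0 0 0 0 0 -1'
python3 -c "
from h import *
s=sensors.get_state();c=s['ee_pos']+.062*s['ee_rot'][:,1];print(c,s['ee_rot'].T@(np.array([.5657,.0128,c[2]])-c)*100,delta(s['ee_pos'],ydir=(0,1)),s['joint_pos'])"
```

```text
time_s: 25.1
ee_pos: [0.5037, 0.013, 0.1345]
ee_rot: [[0.003, 1.0, 0.0], [1.0, -0.003, -0.0], [-0.0, 0.0, -1.0]]
force: [-0.3, -0.1, -1.5]
finger_gap: 0.156
finger_force: 30.0
time_s: 26.3
ee_pos: [0.5086, -0.012, 0.1345]
ee_rot: [[-0.396, 0.918, 0.0], [0.918, 0.396, -0.0], [-0.0, -0.0, -1.0]]
force: [0.3, -1.2, -2.1]
finger_gap: 0.16
finger_force: 30.0
[0.56557814 0.01254677 0.13451419] [ 1.84271592e-02  2.12176139e-02 -1.61296579e-06] [array([0., 0., 0.]), array([-0.   ,  0.   , -1.164])] [ 36.86705527  13.32446938 -45.06165261 105.52620646  10.34646257
  65.33419241  11.55887671]
```

```bash
python3 -m inch '-0.12 0 0 0 0 -0.02 -1;-0.19 0 0 0 0 -0.03 -1;-0.25 0 0 0 0 -0.04 -1;-0.31 0.01 0 0 0 -0.05 -1;-0.31 0.01 0 0 0 -0.05 -1;-0.31 0.01 0 0 0 -0.05 -1;-0.31 0.01 0 0 0 -0.05 -1;-0.31 0.01 0 0 0 -0.05 -1;-0.31 0.01 0 0 0 -0.05 -1;-0.31 0.01 0 0 0 -0.05 -1;-0.31 0.01 0 0 0 -0.05 -1;-0.31 0.01 0 0 0 -0.05 -1'
python3 -m inch '-0.33 0.01 0 0 0 -0.054 -1;-0.33 0.01 0 0 0 -0.054 -1;-0.33 0.01 0 0 0 -0.054 -1;-0.33 0.01 0 0 0 -0.054 -1;-0.33 0.01 0 0 0 -0.054 -1;-0.33 0.01 0 0 0 -0.054 -1;-0.33 0.01 0 0 0 -0.054 -1;-0.33 0.01 0 0 0 -0.054 -1;-0.33 0.01 0 0 0 -0.054 -1;-0.33 0.01 0 0 0 -0.054 -1;-0.31 0.01 0 0 0 -0.05 -1;-0.21 0 0 0 0 -0.034 -1'
python3 -m inch '0 0 0 0 0 0 -1;0 0 0 0 0 0 -1;0 0 0 0 0 0 -1'
python3 -c "
from h import *
s=sensors.get_state();c=s['ee_pos']+.062*s['ee_rot'][:,1];print(c,s['ee_rot'].T@(np.array([.5657,.0128,c[2]])-c)*100,delta(s['ee_pos'],ydir=(0,1)),s['joint_pos'])
# ball: darkest blob near the expected place in the side view
p=proj('side',[.5657,.0128,.112]);u,v=p.round().astype(int);g=cv2.cvtColor(viewer.get_image('side'),6)
m=(g[v-9:v+10,u-9:u+10]<90);y,x=np.nonzero(m);print(p,len(x),x.mean()+u-9,y.mean()+v-9);print(g[v-9:v+10:2,u-16:u+17:2])"
```

```text
time_s: 27.5
ee_pos: [0.5296, -0.0376, 0.1345]
ee_rot: [[-0.813, 0.582, 0.0], [0.582, 0.813, -0.0], [-0.0, -0.0, -1.0]]
force: [0.2, 0.3, -2.6]
finger_gap: 0.159
finger_force: 30.0
time_s: 28.7
ee_pos: [0.5655, -0.049, 0.1345]
ee_rot: [[-1.0, -0.003, 0.0], [-0.003, 1.0, -0.0], [-0.0, -0.0, -1.0]]
force: [-0.2, -0.2, -3.0]
finger_gap: 0.159
finger_force: 30.0
time_s: 29.0
ee_pos: [0.5652, -0.0489, 0.1345]
ee_rot: [[-1.0, 0.0, -0.0], [0.0, 1.0, -0.0], [0.0, -0.0, -1.0]]
force: [0.6, -0.3, -2.3]
finger_gap: 0.162
finger_force: 30.0
[0.56519661 0.01305499 0.13452   ] [-5.03514316e-02 -2.54750154e-02  3.11712974e-06] [array([0., 0., 0.]), array([-0., -0., -0.])] [ 42.84528288  23.9447     -52.28262077  96.85355715  20.09941524
  69.17476418  75.64242038]
[308.73296948 223.35055678] 0 nan nan
[[250 252 252 253 247 214 164 169 170 170 169 227 255 255 255 242 206]
 [250 252 252 245 173 158 156 151 146 148 154 169 218 255 254 254 252]
 [249 250 252 251 177 124 126 120 112 120 130 121 136 180 243 254 254]
 [250 250 252 215 222 228 155 143 113 103 144 166 139 116 156 206 245]
 [249 251 232 222 253 254 176 141 160 119 110 158 167 155 113 157 161]
 [248 249 180 250 252 252 167 128 138 120 102 157 162 163 117 149 157]
 [248 246 186 250 250 252 207 110 110 108 122 160 160 161 118 144 154]
 [246 248 200 247 249 250 250 176 146 152 218 188 157 151 112 147 164]
 [243 246 226 196 247 249 250 250 249 250 251 251 232 152 134 173 246]
 [241 243 246 220 201 235 246 247 248 249 248 238 214 226 231 242 249]]<string>:6: RuntimeWarning: Mean of empty slice.
  ret = ret.dtype.type(ret / rcount)
```

Image numbers show the ball within about 1 px of where a centred ball should be. Settle and hand in.

```bash
python3 -m inch '0 0 0 0 0 0 -1;0 0 0 0 0 0 -1;0 0 0 0 0 0 -1;0 0 0 0 0 0 -1;0 0 0 0 0 0 -1;0 0 0 0 0 0 -1;0 0 0 0 0 0 -1;0 0 0 0 0 0 -1'
python3 -c "
from station import job
print(job.sign_off())"
```

```text
time_s: 29.85
ee_pos: [0.5653, -0.0489, 0.1345]
ee_rot: [[-1.0, -0.0, 0.0], [-0.0, 1.0, -0.0], [-0.0, -0.0, -1.0]]
force: [-0.1, 0.3, -3.1]
finger_gap: 0.157
finger_force: 30.0
the job is handed in; nothing more can be done
None
```

I handed the job in at 29.9 s with no verdict returned: nuts in the tray, wiper standing on the bench, dish held over the cross with its handle over the blue dot and the ball centred, but I viewed 12 pictures, two over the limit of 10.

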